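# Change the battery of a bench gauge readout and snap its cover back on

## Robot

A 7-joint arm with a two-finger parallel gripper is mounted at the origin on the work surface. World frame = base frame: x ahead of the robot, y to its left, z up, the work surface at z = 0. Lengths are in m, angles in rad, forces in N, time in s.
With the tool pointing down it reaches from about 0.4 to 0.85 m from the base axis. Payload 10.4 kg.
Tool frame: the origin (TCP) lies at the very end of the fingers, on their centre line; the grasp point (between the pads) lies 19 mm behind it; z points along the fingers, y is the line along which they close (so a half turn about z gives the same grasp; the last joint's range is limited). The gripper opens to 85 mm and grips with 20 to 120 N. Pads are 22 mm wide; open, the fingers measure 114 mm over their backs; the gripper's body (76 mm by 85 mm) begins 54 mm behind the grasp point. The pads swing forward as they close: fully open they stand 13 mm farther back than shut.
Start: joints at [-1.238, 0.332, -0.065, 1.46, 0.022, 1.35, -0.088], TCP at [0.218, 0.586, 0.205] pointing down, gripper open.
Joint ranges: [-2.6, 2.6], [-0.5, 2.12], [-1.47, 1.34], [0.16, 2.42], [-1.27, 4.41], [0.06, 2.06], [-2.6, 2.6]. Speed limits (rad/s): [2.22, 2.22, 2.79, 2.79, 3.14, 3.14, 3.14].

## Interface

Orientations are given as a unit quaternion [x, y, z, w].
In Python, from workcell import * gives the robot as it stands.
- The arm moves only by the tool step_arm, never from a script. Its argument "commands" is one flat list of numbers, 7 for each row, row after row: the finger opening in mm, from 0 to 85.4, then the shift along the world's x, y, z as a fraction of full scale, then the turn, a rotation vector about the world's x, y, z as a fraction of full scale. A call has exactly 10 rows; each row is the pose to reach, as a shift and turn from the pose commanded when the call began, turning the shorter way round; what a row does not reach only later rows make up. Full scale, the value 1, is 0.6 m for a shift and pi rad for a turn. A row lasts 1/8 s, in which the tool goes at most 62.5 mm and 10.7 degrees, less where a joint would pass 70% of its speed; a pose out of reach is approached as far as the arm can. A call with a number of a shift or a turn outside -1 to 1 is refused whole. A call with a gripper value outside its range is refused whole. The fingers move at their own pace and stop on an object; "squeeze" is the grip in N (left out, the last holds). Time passes only in rows, so rows that repeat a pose let the fingers close, or fill a call up. It gives the time, the measured TCP pose, the force, the opening and the grip force at its end, in the units of the state.
- get_obs(): the state, without advancing time (a new reading comes with each control period).
- camera(name): name is "scene" or "top"; returns the picture (400x640x3 uint8, red, green, blue); there is no depth.
- camera_params(name): a dict with "mtx" (3x3 intrinsics, pixels), "extrinsics" (4x4, takes a point from world to camera coordinates). Camera axes: x right, y down, z forward; pixel columns grow to the right and rows downward; lengths in m; the calibration is good to about 2 mm. A picture is of the moment at which its call begins. camera_params takes no time and is no camera call.
- hand_in(): hands the job in; it is judged then, once.
The state is a dict: "clock": time; "joint_pos": joint angles; "joint_velocities": joint speeds; "tau": joint torques, N m; "position": TCP position; "ee_rot": TCP orientation; "ft_force": force on the tool from outside, world axes, zero at the start; "torque": the same for the moment, N m; "grip_width": opening from 0.0 (shut) to 1.0 (fully open); "grasp_force": force on a finger pad.
Only numpy, scipy, OpenCV 4.12 (cv2) and the standard library are available. Lean on these libraries where they do the work, as an engineer would, in place of code of your own. Each camera call takes 0.05 s, during which the arm holds its last target. There are 200 camera calls.

## Task

The gauge readout's battery (the pack under its clip-on cover) is flat. Pinch the cover's two orange tabs together, lift the cover off and stand it on the green mat, move the flat pack into the empty well of the charger, and seat the charged pack (four green lamps) in the readout instead, lowering the packs rather than letting them fall. Then set the cover back over it, press it straight down until both clips have snapped under the rim, and leave the pack that is still charging and the other bench things where they are.

Things in the scene. Friction and masses are not known exactly. Their poses are not given: they have to be found in the camera images.
- bay (a point): Battery bay in a fixed light-grey gauge readout (170 x 200 mm, 38 mm high, display on its sloping front). Point on the bay's axis, at the underside of a pack that is fully home; z up, y along the bay, display towards -x. The bay is an open dark collar, 33 x 73 mm inside, its rounded lip 26 mm above this point. Its sprung floor plate (5 to 8 N) holds an uncovered pack 4 mm above home.
- rim (a point): Centre of the rim's upper face, 18 mm above the bay point. The rim is the flange round the collar, 48 x 87 mm, 4 mm thick, that the cover lands on and the clips snap under. The collar above it is 40 x 80 mm and 8 mm high; the cover's skirt goes over it with 1.2 mm to spare on each side.
- cover_mid (a point): Middle of the slate-blue cover, 48 x 87 mm, 43 mm high, about 130 g; either way round fits. Point on its axis, 16 mm above the skirt's lower edge; z up, y along its length. On each long side (+x, -x) an orange clip hangs down to 29 mm below this point, its hook turned in. Snapped home: 34 to 35 mm above the bay point; merely laid on: 38 mm, clips held spread. On a flat surface: 29 mm above it.
- cover_tabs (a point): Point midway between the cover's two orange tabs, at the height to grip them: 16 mm above cover_mid. The tabs (32 mm wide, 14 mm high) stand at +x and -x, 69 mm apart over their upper edges. Pinched along x (6 to 8 N each) they come to a firm stop about 60 mm apart, the hooks swing clear of the rim, and the cover can be lifted and carried by them.
- cover_top (a point): Middle of the cover's flat top, 27 mm above cover_mid, 39 x 79 mm, the tabs' upper edges 3 mm higher beside it. Pressed here straight down with about 8 to 12 N, the laid-on cover moves down about 4 mm, lands firmly on the rim and both clips snap.
- clip_a (a joint): Turn of the orange clip on the cover's +x side, rad: 0 = hook fully in (latched when home), growing as its tab is pinched, to 0.19; about 0.11 when the rim holds the hook spread. A light spring closes it.
- clip_b (a joint): The same for the clip on the cover's -x side.
- flat_mid (a point): Centre of the flat battery pack (one red lamp on top), which starts in the bay under the cover: dark block 30 (x) x 70 (y) x 58 (z) mm, about 0.22 kg, grey label; the lowest 5 mm taper in by 2 mm all round. Standing in the bay or in a charger well, its upper 36 mm are free to grip across the 30 mm, best about 14 to 18 mm above this point.
- charged_mid (a point): Centre of the charged pack (four green lamps on top), same block as the flat one; starts in one of the charger's other two wells. It fits either way round.
- charging_mid (a point): Centre of the pack still charging (two amber lamps on top), same block, in the remaining charger well. Stays there.
- empty_well (a point): Floor centre of the charger's empty well, 8 mm above the bench. The charger is a fixed off-white block 54 (x) x 262 (y) x 30 (z) mm with three wells in a row along y, 82 mm apart; the empty one is the last on its -y end. Each well is 34 x 74 mm and 22 mm deep, its mouth chamfered 3 mm wider on every side; a pack stands in it upright, long side along y.
- mat_top (a point): Middle of the upper face of a flat green mat, fixed, 190 (x) x 160 (y) mm, 3 mm thick, clear of other things: the cover is set down here.
- jar: Bystander: glass jar with a teal lid, 62 mm diameter, 62 mm high. Origin under its centre.
- red_box: Bystander: red gauge box, 46 x 66 x 26 mm. Origin under its centre.
- brass_housing: Bystander: round brass housing with a flange, 62 mm diameter, 36 mm high. Origin under its centre.
- steel_cup: Bystander: open steel cup, 48 mm diameter, 58 mm high. Origin under its centre.
- caliper: Bystander: digital caliper lying flat, 150 mm long along x, up to 8 mm high. Origin under its middle.
- screwdriver: Bystander: screwdriver with a yellow handle, lying, 170 mm long along x. Origin under its middle.
Mind the look-alikes: they are no part of the job. What is shaped like the part that bears charged_mid but purple or turquoise is not meant.

How it is judged:
By the outcome, as a careful person would: the job done as asked, in the order asked, and still so for the second after the job is handed in, with the robot touching nothing.
It also fails if it takes over 72 s, if anything falls off the work surface, if the arm or the gripper's body presses on something with over 40 N, if the wrist force passes 120 N, or if a joint passes its speed limit or range.

## Working session

There is one attempt and no reset: what is moved stays moved. The work goes in short steps, Python scripts to look and compute and a tool call to move; the robot and the scene stay as the last step left them, time stands still between calls to the robot, and variables do not carry over. Pictures are saved under pics/ and viewed, at most 10 in all, crops included, and the job is handed in when it is done.

Besides the shell and the picture viewer there is one more tool, called after "Emit:" as name(argument=value, ...), one argument or row to a line, values as JSON. step_arm: Moves the arm, as the interface text tells. Its arguments: {"type":"object","properties":{"commands":{"type":"array","items":{"type":"number"}},"squeeze":{"type":"number"}},"required":["commands"]}

```bash
mkdir -p pics; ls
python3 - <<'E'
from workcell import *
import cv2,numpy as np
o=get_obs();print(o)
for n in("scene","top"):
    im=camera(n);cv2.imwrite(f"pics/{n}0.png",im[:,:,::-1]);p=camera_params(n);print(n,p)
E
```

```text
pics
{'clock': 0.0, 'joint_pos': array([-1.23761451,  0.33282395, -0.06472388,  1.46095073,  0.02164703,
        1.34991547, -0.0884926 ]), 'joint_velocities': array([-0.00156785,  0.00125538,  0.00055436, -0.00042481, -0.00024353,
        0.00028815,  0.00162787]), 'tau': array([-2.13148346e-04, -6.25440645e+01,  4.91367630e-02, -3.91620326e+01,
        1.61715393e-02,  9.63205355e-03, -1.38370117e-05]), 'position': array([0.21756559, 0.58546213, 0.20454148]), 'ee_rot': array([ 1.76923849e-01,  9.84224294e-01, -6.96532923e-04, -7.17495881e-05]), 'ft_force': array([ 0.05459794,  0.18463318, -0.15969966]), 'torque': array([ 0.05580114, -0.02299922,  0.00202796]), 'grasp_force': 0.0, 'grip_width': 1.0002787102246458}
scene {'mtx': array([[491.86681616,   0.        , 324.86008056],
       [  0.        , 491.86681616, 200.36077355],
       [  0.        ,   0.        ,   1.        ]]), 'extrinsics': array([[ 0.36085388,  0.93245778, -0.01752011, -0.14197324],
       [ 0.69647119, -0.28192756, -0.65988236, -0.34177283],
       [-0.62025185,  0.22591886, -0.75116464,  1.67615293],
       [ 0.        ,  0.        ,  0.        ,  1.        ]])}
top {'mtx': array([[398.46725247,   0.        , 316.38876397],
       [  0.        , 398.46725247, 202.58472558],
       [  0.        ,   0.        ,   1.        ]]), 'extrinsics': array([[-0.06835563, -0.99763944, -0.00656225, -0.01921866],
       [-0.9703075 ,  0.06800973, -0.23211643,  0.59196522],
       [ 0.2320148 , -0.00949906, -0.97266587,  1.04644469],
       [ 0.        ,  0.        ,  0.        ,  1.        ]])}
```

View pics/scene0.png

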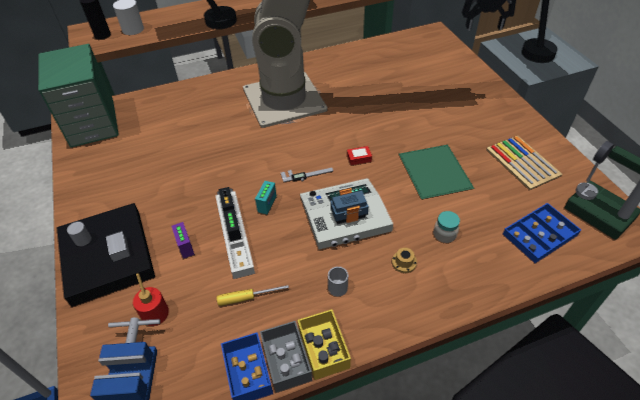

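View pics/top0.png

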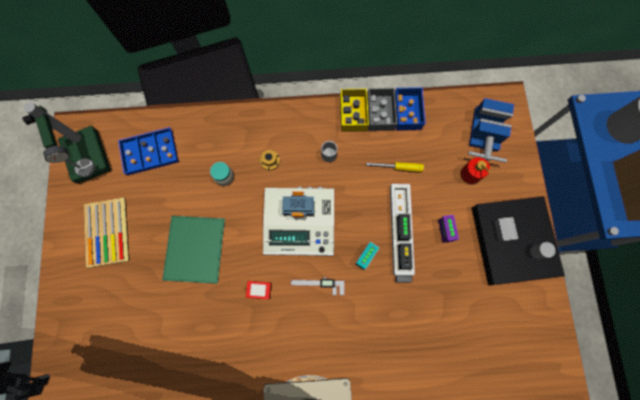

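The scene shows the readout at (345,212) with the blue cover at (350,207), charger (235,230) with the empty well at its near end, mat (435,170). In the top view: cover (298,205), charger u≈402 with its empty well at v≈200, green pack (404,228), amber (405,255), mat (194,249). Next, enlarged crops of both.

Run:
```python
import cv2,numpy as np
s=cv2.imread("pics/scene0.png");t=cv2.imread("pics/top0.png")
def c(im,u,v,w=100,h=75,k=4): return cv2.resize(im[v:v+h,u:u+w],None,fx=k,fy=k,interpolation=cv2.INTER_CUBIC)
cv2.imwrite("pics/crop0.png",np.vstack([np.hstack([c(s,300,172),c(t,250,180)]),np.hstack([cv2.resize(s[180:280,190:290],(400,300)),cv2.resize(t[180:285,355:455],(400,300))])]))
```

```text
(no output)
```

View pics/crop0.png

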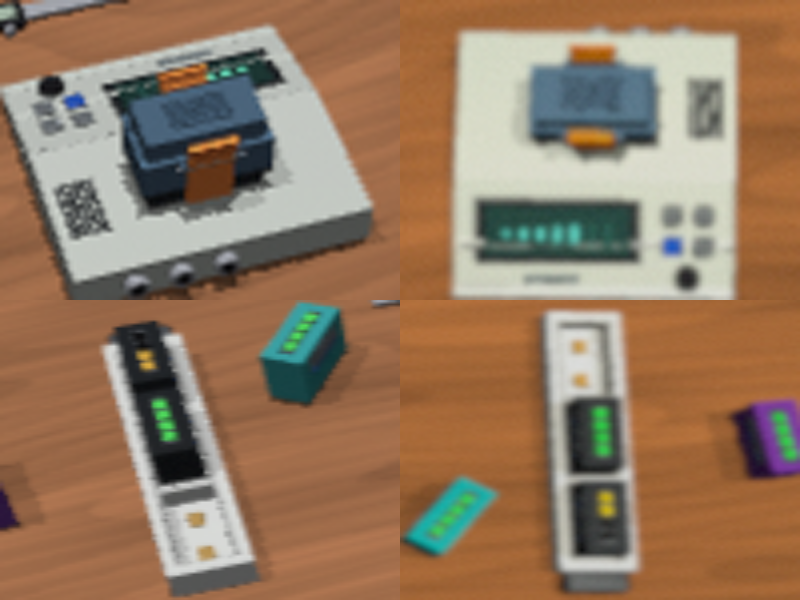

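```bash
cat > h.py <<'E'
import cv2,numpy as np
from workcell import *
P={n:camera_params(n) for n in("scene","top")}
def ray(n,uv):
    K,T=P[n]["mtx"],P[n]["extrinsics"];R,t=T[:3,:3],T[:3,3]
    return -R.T@t, R.T@np.linalg.solve(K,[*uv,1.])
def plane(n,uv,z):
    c,d=ray(n,uv);return c+d*(z-c[2])/d[2]
def tri(us,ut):
    A=[];b=[]
    for n,u in(("scene",us),("top",ut)):
        c,d=ray(n,u);d/=np.linalg.norm(d);M=np.eye(3)-np.outer(d,d);A.append(M);b.append(M@c)
    x=np.linalg.lstsq(np.vstack(A),np.hstack(b),rcond=None)[0]
    return x, max(np.linalg.norm(M@x-q) for M,q in zip(A,b))
def proj(n,X):
    K,T=P[n]["mtx"],P[n]["extrinsics"];p=K@(T[:3,:3]@np.asarray(X)+T[:3,3]);return p[:2]/p[2]
def mask(im,roi,lo,hi,k=4):
    """HSV mask in roi (u0,v0,u1,v1) on k-times enlarged image -> list of (area px, centroid, minAreaRect box), full-image pixels"""
    u0,v0,u1,v1=roi;c=cv2.resize(im[v0:v1,u0:u1],None,fx=k,fy=k,interpolation=cv2.INTER_CUBIC)
    m=cv2.inRange(cv2.cvtColor(c,cv2.COLOR_BGR2HSV),lo,hi)
    m=cv2.morphologyEx(m,cv2.MORPH_CLOSE,np.ones((5,5)))
    cs,_=cv2.findContours(m,cv2.RETR_EXTERNAL,cv2.CHAIN_APPROX_NONE);r=[]
    f=lambda p:(np.asarray(p)+.5)/k-.5+[u0,v0]
    for q in sorted(cs,key=cv2.contourArea,reverse=True)[:4]:
        M=cv2.moments(q)
        if M["m00"]>k*k*3: r.append((M["m00"]/k/k,f([M["m10"]/M["m00"],M["m01"]/M["m00"]]),f(cv2.boxPoints(cv2.minAreaRect(q))),f(cv2.approxPolyDP(q,6,True)[:,0])))
    return r
E
python3 - <<'E'
from h import *
np.set_printoptions(precision=4,suppress=True)
s=cv2.imread("pics/scene0.png");t=cv2.imread("pics/top0.png")
G=((45,100,90),(75,255,255));A=((15,100,90),(28,255,255));O=((5,150,90),(20,255,255));B=((95,60,75),(115,200,255));W=((0,0,150),(180,45,255));M=((60,60,50),(90,255,160))
def show(n,im,roi,r,z=None):
    for a,c,b,p in mask(im,roi,*r): print(n,round(a,1),c.round(1),"poly",p.round(1).tolist() if len(p)<9 else len(p), "" if z is None else plane(n,c,z))
print("cover blue");show("scene",s,(320,180,380,230),B);show("top",t,(275,185,320,225),B)
print("orange");show("scene",s,(320,180,380,230),O);show("top",t,(275,185,320,225),O)
print("green");show("scene",s,(215,185,250,245),G);show("top",t,(395,210,420,245),G)
print("amber");show("scene",s,(215,185,250,275),A);show("top",t,(385,180,420,285),A)
print("mat");show("scene",s,(395,140,480,200),M,.003);show("top",t,(160,210,230,290),M,.003)
print("charger");
for n,im,roi in(("scene",s,(205,180,260,280)),("top",t,(385,178,420,290))):
    a,c,b,p=mask(im,roi,*W)[0];print(a,b.round(1).tolist(),[plane(n,q,.03)[:2].round(4).tolist() for q in b])
print("readout")
a,c,b,p=mask(t,(255,180,342,262),*W)[0];print(a,b.round(1).tolist(),[plane("top",q,.038)[:2].round(4).tolist() for q in b])
E
```

```text
cover blue
scene 419.6 [347.1 200.4] poly 9 
scene 13.7 [364.2 206.3] poly [[366.1, 202.9], [359.9, 208.4], [367.6, 206.9]] 
top 454.0 [297.9 204.4] poly [[283.4, 197.1], [283.6, 213.4], [298.6, 210.1], [305.1, 213.9], [312.4, 213.6], [311.9, 197.4]] 
orange
scene 134.0 [352.1 213.9] poly [[358.9, 205.6], [346.9, 208.4], [348.6, 213.4], [347.1, 221.9], [356.9, 219.6], [357.4, 210.4], [353.9, 209.4], [358.1, 208.1]] 
scene 47.8 [345.1 191. ] poly [[350.9, 187.9], [339.4, 190.1], [339.9, 193.9], [350.9, 191.9]] 
top 56.4 [295.5 185.3] poly [[274.6, 186.1], [315.6, 186.4], [319.4, 184.6]] 
top 39.7 [297.1 214.4] poly [[291.6, 214.1], [295.1, 216.6], [302.9, 215.4], [297.6, 212.1]] 
top 29.7 [297.6 193.2] poly [[292.9, 192.1], [293.9, 194.9], [302.4, 193.6], [301.9, 191.6]] 
green
scene 54.2 [230.7 219.5] poly [[229.1, 212.4], [227.4, 215.1], [229.9, 226.1], [233.1, 226.4], [231.4, 213.6]] 
top 75.3 [404.9 225.4] poly [[403.4, 217.1], [402.9, 232.4], [406.1, 234.1], [407.1, 218.1]] 
amber
scene 23.3 [226.1 199.6] poly [[223.9, 196.6], [224.6, 202.1], [228.4, 202.4], [227.4, 196.6]] 
scen
[... 445 characters left out ...]
2455.6 [435.1 171.4] poly [[446.9, 144.6], [398.9, 153.9], [421.4, 198.1], [472.9, 187.9]] [0.496  0.3055 0.003 ]
top 3348.6 [193.7 249.3] poly [[172.1, 216.4], [163.1, 278.9], [216.4, 281.9], [223.4, 219.4]] [0.491  0.3035 0.003 ]
charger
978.21875 [[213.1, 195.2], [235.5, 190.0], [253.5, 266.9], [231.1, 272.1]] [[0.3694, -0.3196], [0.3735, -0.2576], [0.6379, -0.28], [0.6323, -0.3343]]
1688.0625 [[390.6, 183.7], [410.3, 182.9], [414.1, 274.8], [394.4, 275.6]] [[0.6403, -0.2816], [0.6387, -0.3394], [0.3739, -0.3171], [0.3755, -0.2623]]
readout
4583.03125 [[263.1, 254.5], [263.6, 186.5], [333.6, 187.0], [333.1, 255.0]] [[0.4582, 0.0985], [0.6557, 0.0898], [0.6399, -0.1135], [0.4433, -0.0967]]
```

Run:
```python
from h import *
np.set_printoptions(precision=4,suppress=True)
s=cv2.imread("pics/scene0.png");t=cv2.imread("pics/top0.png")
print("green",*tri((230.7,219.5),(404.9,225.4)));print("amber",*tri((226.1,199.6),(406.1,251.1)))
a=tri((238.7,252.6),(399.7,207.7));b=tri((241.2,263.8),(399.3,195.9));print("pads",*a,*b,(a[0]+b[0])/2)
print("mat",*tri((435.1,171.4),(193.7,249.3)))
g=lambda im,u,v:cv2.cvtColor(im,cv2.COLOR_BGR2HSV)[v,u].tolist()
print("topcol u=288",[g(t,288,v)[2] for v in range(192,222)])
print("toprow v=203",[g(t,u,203)[2] for u in range(276,322)])
for nm,im,roi in(("scene",s,(325,180,375,225)),("top",t,(275,188,322,222))):
    for V in (95,105,115):
        r=mask(im,roi,(95,50,V),(118,220,255))
        if r: print(nm,V,r[0][0],r[0][1],r[0][2].round(1).tolist())
```

```text
green [ 0.5074 -0.2981  0.0718] 0.0006806701420664268
amber [ 0.4369 -0.293   0.0714] 0.0006639182726168824
pads [ 0.5704 -0.3027  0.0131] 0.0006917923836555069 [ 0.6059 -0.3056  0.0134] 0.000758000400353911 [ 0.5881 -0.3041  0.0133]
mat [ 0.4923  0.3063 -0.0013] 0.0016275842538334563
topcol u=288 [217, 217, 216, 204, 164, 140, 136, 137, 137, 138, 137, 137, 139, 137, 137, 138, 137, 126, 99, 98, 111, 85, 61, 108, 166, 189, 197, 204, 212, 219]
toprow v=203 [219, 217, 211, 197, 190, 178, 151, 139, 135, 138, 137, 139, 137, 133, 126, 114, 109, 111, 112, 115, 115, 110, 106, 110, 117, 114, 113, 108, 117, 132, 137, 140, 139, 140, 138, 130, 123, 126, 147, 193, 215, 219, 219, 219, 218, 195]
scene 95 342.125 [348.9447 199.1868] [[332.1, 196.9], [363.3, 189.7], [366.0, 201.4], [334.8, 208.5]]
scene 105 326.59375 [348.9996 199.168 ] [[332.4, 196.9], [363.4, 190.0], [366.0, 201.4], [335.0, 208.3]]
scene 115 308.125 [349.091  199.1245] [[332.7, 197.0], [363.4, 190.1], [365.9, 201.1], [335.2, 208.0]]
top 95 452.125 [297.8938 204.1731] [[282.4, 214.1], [282.4, 195.9], [313.1, 195.9], [313.1, 214.1]]
top 105 409.46875 [297.9692 203.4552] [[282.4, 213.9], [282.4, 195.9], [313.1, 195.9], [313.1, 213.9]]
top 115 388.5 [297.8365 203.0926] [[282.4, 212.4], [282.4, 195.9], [313.1, 195.9], [313.1, 212.4]]
```

Run:
```python
from h import *
np.set_printoptions(precision=4,suppress=True)
x,e=tri((349.0,199.2),(297.9,202.7));print(x,e);z=x[2]
for n,p,q in(("scene",(332.4,196.9),(363.4,190.)),("scene",(335,208.3),(366,201.4)),("top",(282.4,195.9),(313.1,195.9)),):
    d=plane(n,q,z)-plane(n,p,z);print(n,np.linalg.norm(d),np.degrees(np.arctan2(d[0],abs(d[1]))*np.sign(d[1])))
# edges of readout in top view by line fit: far edge and left/right edges
t=cv2.imread("pics/top0.png");g=cv2.cvtColor(t,cv2.COLOR_BGR2HSV)[:,:,1].astype(float)
def fit(pts,zz,n="top"):
    X=np.array([plane(n,p,zz)[:2] for p in pts]);vx,vy,_,_=cv2.fitLine(X.astype(np.float32),cv2.DIST_HUBER,0,.01,.01).ravel();return np.degrees(np.arctan2(vy,vx)),X.mean(0)
def cross(line,th):
    i=np.where((line[:-1]-th)*(line[1:]-th)<0)[0];return i,[(k+(th-line[k])/(line[k+1]-line[k])) for k in i]
th=70
far=[(u,180+cross(g[180:195,u],th)[1][0]) for u in range(268,330) if len(cross(g[180:195,u],th)[1])]
L=[(255+cross(g[v,255:275],th)[1][0],v) for v in range(192,225)]
R=[(325+cross(g[v,325:345],th)[1][-1],v) for v in range(192,225)]
for p in(far,L,R):print(fit(p,.038))
# charger edges
L=[(385+cross(g[v,385:397],th)[1][0],v) for v in range(190,270)];print("charger +y edge",fit(L,.03))
```

```text
[ 0.5841 -0.0084  0.1063] 0.0014131732960395538
scene 0.08220731435267258 5.4253631994128435
scene 0.08048291644342655 5.717699044845634
top 0.08346733249993435 4.016049672011048
(np.float32(85.71307), array([ 0.6456, -0.0116]))
(np.float32(-4.5042377), array([0.5916, 0.0925]))
(np.float32(-4.337566), array([ 0.5775, -0.1089]))Traceback (most recent call last):
  File "<stdin>", line 18, in <module>
IndexError: list index out of range
```

Emit:
step_arm(
  commands=[85,0.61,-0.989,-0.074,0,0,-0.411,85,0.61,-0.989,-0.074,0,0,-0.411,85,0.61,-0.989,-0.074,0,0,-0.411,85,0.61,-0.989,-0.074,0,0,-0.411,85,0.61,-0.989,-0.074,0,0,-0.411,85,0.61,-0.989,-0.074,0,0,-0.411,85,0.61,-0.989,-0.074,0,0,-0.411,85,0.61,-0.989,-0.074,0,0,-0.411,85,0.61,-0.989,-0.074,0,0,-0.411,85,0.61,-0.989,-0.074,0,0,-0.411],
  squeeze=40,
)

```text
clock: 1.35
position: [0.5458, 0.0533, 0.1655]
ee_rot: [0.733, 0.68, 0.0, -0.0]
ft_force: [-0.0, 0.6, 0.5]
grip_width: 1.0
grasp_force: 0.0
```

Emit:
step_arm(
  commands=[85,0.064,-0.102,-0.04,0,0,0,85,0.064,-0.102,-0.04,0,0,0,85,0.064,-0.102,-0.04,0,0,0,85,0.064,-0.102,-0.04,0,0,0,85,0.064,-0.102,-0.06,0,0,0,85,0.064,-0.102,-0.06,0,0,0,85,0.064,-0.102,-0.06,0,0,0,85,0.064,-0.102,-0.06,0,0,0,85,0.064,-0.102,-0.06,0,0,0,85,0.064,-0.102,-0.06,0,0,0],
)

```text
clock: 2.6
position: [0.5836, -0.0062, 0.1297]
ee_rot: [0.734, 0.68, 0.0, 0.0]
ft_force: [0.3, -0.5, -0.1]
grip_width: 0.993
grasp_force: 0.0
```

```bash
cat >> h.py <<'E'
def yaw(o):
    a,b=o["ee_rot"][:2];return (90-2*np.degrees(np.arctan2(a,b)))
def to(x,y,z,yw=None):
    o=get_obs();d=(np.array([x,y,z])-o["position"])/.6;t=0 if yw is None else ((yw-yaw(o)+180)%360-180)/180
    print("to",(x,y,z),"->",d.round(4),"turn",round(t,4))
def snap(name,boxes,w=400,h=300):
    ims=[]
    for n,(u0,v0,u1,v1) in boxes:
        im=camera(n)[:,:,::-1];cv2.imwrite(f"pics/{name}_{n}.png",im);ims.append(cv2.resize(im[v0:v1,u0:u1],(w,h),interpolation=cv2.INTER_CUBIC))
    cv2.imwrite(f"pics/{name}.png",np.hstack(ims))
    o=get_obs();print(round(o["clock"],2),o["position"].round(4),"yaw",round(yaw(o),2),"w",round(o["grip_width"]*85.4,1),"F",o["ft_force"].round(1),"g",o["grasp_force"])
E
python3 - <<'E'
from h import *
snap("b1",[("scene",(290,130,410,220)),("top",(240,150,360,240))])
to(.5841,-.0084,.070,-4.4)
for n in("scene","top"):print(n,proj(n,get_obs()["position"]))
E
```

```text
2.7 [ 0.5836 -0.0062  0.1296] yaw -4.37 w 84.8 F [-0.2 -0.9 -0.5] g 0.0
to (0.5841, -0.0084, 0.07) -> [ 0.0009 -0.0036 -0.0994] turn -0.0002
scene [349.35580542 192.61597334]
top [296.1037952  200.78020457]
```

View pics/b1.png

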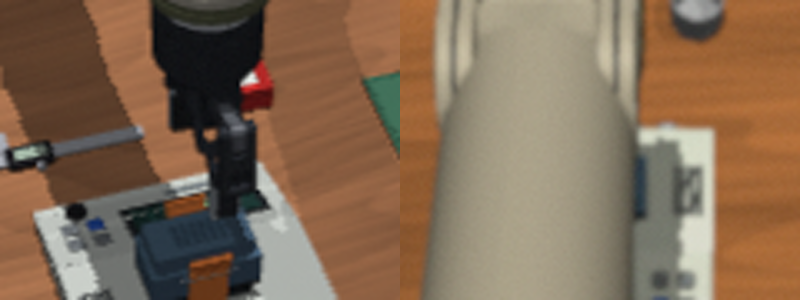

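The near finger tip is at about (360,194) in the scene and the near tab at (353,209). The top view is blocked by the arm. I'll check the fingertip's predicted position against this.

Run:
```python
from h import *
o=get_obs();p=o["position"];c=np.array([np.cos(np.radians(-4.4)),np.sin(np.radians(-4.4)),0])
q=np.array([-c[1],c[0],0])
for k in(-.011,0,.011):print("tip",proj("scene",p+.0425*c+q*k+[0,0,.013]), proj("scene",p+.057*c+q*k+[0,0,.013]))
m=np.array([.5841,-.0084,.0])
for k in(-.016,0,.016):print("tab upper edge",proj("scene",m+.0345*c+q*k+[0,0,.109]),proj("scene",m-.0345*c+q*k+[0,0,.109]))
s=cv2.imread("pics/b1_scene.png");
for r in mask(s,(325,180,375,225),(5,150,60),(20,255,255)):print(r[0],r[1],r[3].round(1).tolist())
```

```text
tip [350.78580928 202.54297317] [352.7514904  206.93460782]
tip [355.13778797 201.49425084] [357.13449077 205.87027894]
tip [359.47535799 200.44900065] [361.50286558 204.8095016 ]
tab upper edge [346.76822438 210.08263055] [338.16737009 190.28702288]
tab upper edge [352.95309599 208.57676284] [344.15507014 188.87886175]
tab upper edge [359.10893098 207.07796485] [350.11564194 187.47708052]
152.3125 [352.27137191 213.82642593] [[359.1, 205.9], [346.6, 208.9], [346.6, 221.6], [356.9, 219.6]]
49.75 [344.93059045 191.171116  ] [[350.9, 188.1], [339.4, 190.1], [339.4, 193.6], [350.9, 192.1]]
```

Run:
```python
import cv2
s=cv2.imread("pics/b1_scene.png")[160:225,325:385]
cv2.imwrite("pics/b1z.png",cv2.convertScaleAbs(cv2.resize(s,None,fx=9,fy=9,interpolation=cv2.INTER_CUBIC),alpha=2,beta=20))
```

```text
(no output)
```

View pics/b1z.png

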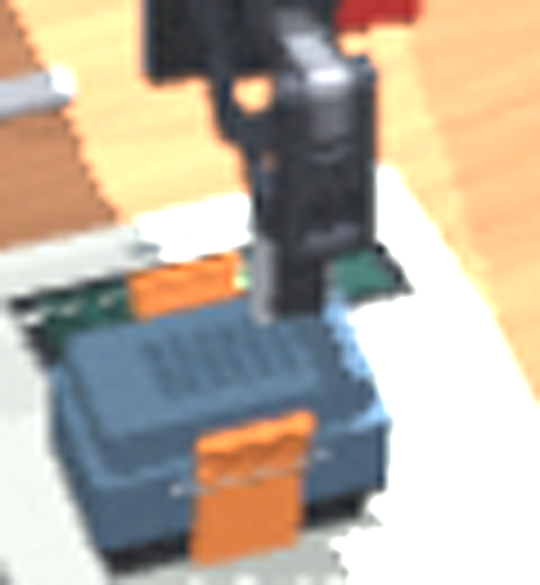

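The fingertip shows at (357,195), about 7 px higher than predicted. Closing the gripper in free air will show where the shut tip is compared with the reported TCP.

Emit:
step_arm(
  commands=[0,0,0,0,0,0,0,0,0,0,0,0,0,0,0,0,0,0,0,0,0,0,0,0,0,0,0,0,0,0,0,0,0,0,0,0,0,0,0,0,0,0,0,0,0,0,0,0,0,0,0,0,0,0,0,0,0,0,0,0,0,0,0,0,0,0,0,0,0,0],
)

```text
clock: 3.95
position: [0.5835, -0.0062, 0.1296]
ee_rot: [0.734, 0.68, 0.0, 0.0]
ft_force: [-0.1, -0.4, 0.6]
grip_width: 0.0
grasp_force: 0.0
```

Run:
```python
from h import *
snap("b2",[("scene",(310,130,390,190+20))],720,600-0)
im=cv2.imread("pics/b2_scene.png")[150:215,320:380]
cv2.imwrite("pics/b2z.png",cv2.convertScaleAbs(cv2.resize(im,None,fx=9,fy=9,interpolation=cv2.INTER_CUBIC),alpha=2,beta=20))
print(proj("scene",get_obs()["position"]))
```

```text
4.0 [ 0.5835 -0.0062  0.1296] yaw -4.37 w -0.2 F [ 0.5  0.1 -0.4] g 0.0
[349.35600287 192.6132786 ]
```

View pics/b2z.png

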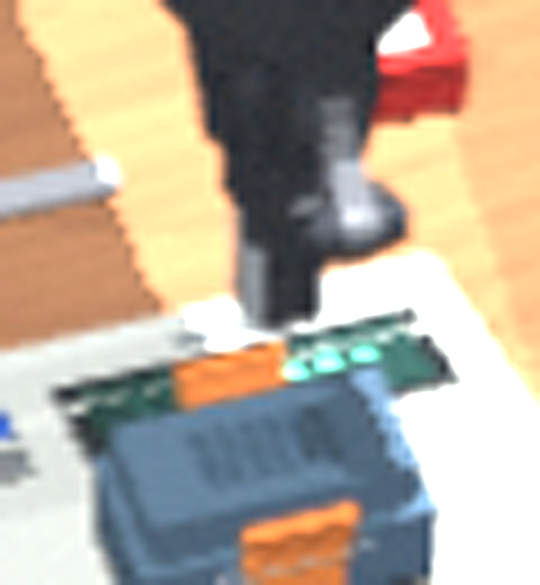

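Emit:
step_arm(
  commands=[0,-0.14,0.48,0,0,0,0,0,-0.14,0.48,0,0,0,0,0,-0.14,0.48,0,0,0,0,0,-0.14,0.48,0,0,0,0,0,-0.14,0.48,0,0,0,0,0,-0.14,0.48,0,0,0,0,0,-0.14,0.48,0,0,0,0,0,-0.14,0.48,0,0,0,0,0,-0.14,0.48,0,0,0,0,0,-0.14,0.48,0,0,0,0],
)

```text
clock: 5.25
position: [0.4998, 0.2812, 0.1297]
ee_rot: [0.734, 0.679, 0.0, 0.0]
ft_force: [-0.5, 0.4, 0.2]
grip_width: -0.001
grasp_force: 0.0
```

Run:
```python
from h import *
a,b=proj("scene",get_obs()["position"]),proj("top",get_obs()["position"]);print(a,b)
f=lambda c:(int(c[0])-33,int(c[1])-45,int(c[0])+33,int(c[1])+15)
A,B=f(a),f(b);print(A,B)
snap("b3",[("scene",A),("top",B)],396,360)
cv2.imwrite("pics/b3.png",cv2.convertScaleAbs(cv2.imread("pics/b3.png"),alpha=2,beta=20))
```

```text
[435.00934225 141.83448173] [187.31757735 239.60503186]
(402, 96, 468, 156) (154, 194, 220, 254)
5.35 [0.4996 0.2815 0.1296] yaw -4.39 w -0.3 F [-0.6 -0.2 -0.3] g 0.0
```

View pics/b3.png

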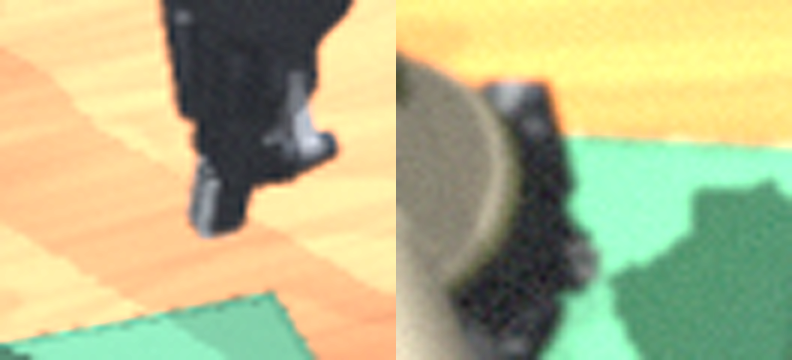

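Run:
```python
from h import *
for a in((437.5,134.5),(437.5,135)):
  for b in((183,238),(184.5,238),(186,238)): x,e=tri(a,b);print(a,b,x.round(4),round(e,4))
```

```text
(437.5, 134.5) (183, 238) [0.5004 0.284  0.1554] 0.0001
(437.5, 134.5) (184.5, 238) [0.5008 0.2818 0.1557] 0.0018
(437.5, 134.5) (186, 238) [0.5011 0.2796 0.156 ] 0.0035
(437.5, 135) (183, 238) [0.5006 0.2843 0.1537] 0.0001
(437.5, 135) (184.5, 238) [0.501  0.2822 0.154 ] 0.0016
(437.5, 135) (186, 238) [0.5013 0.28   0.1544] 0.0033
```

Tip measured from both views: (0.500, 0.282, 0.155). x and y agree with the reported TCP, but the real fingertips sit about 25 mm above the reported z. I'll allow for that and go back to the cover.

Emit:
step_arm(
  commands=[85,0.14,-0.483,0,0,0,0,85,0.14,-0.483,0,0,0,0,85,0.14,-0.483,0,0,0,0,85,0.14,-0.483,0,0,0,0,85,0.14,-0.483,0,0,0,0,85,0.14,-0.483,0,0,0,0,85,0.14,-0.483,0,0,0,0,85,0.14,-0.483,-0.02,0,0,0,85,0.14,-0.483,-0.04,0,0,0,85,0.14,-0.483,-0.04,0,0,0],
)

```text
clock: 6.6
position: [0.5825, -0.0073, 0.104]
ee_rot: [0.733, 0.68, -0.001, -0.001]
ft_force: [-0.2, 0.7, 0.4]
grip_width: 0.994
grasp_force: 0.0
```

Emit:
step_arm(
  commands=[85,0,0,-0.015,0,0,0,85,0,0,-0.03,0,0,0,85,0,0,-0.045,0,0,0,85,0,0,-0.055,0,0,0,85,0,0,-0.065,0,0,0,85,0,0,-0.075,0,0,0,85,0,0,-0.085,0,0,0,85,0,0,-0.095,0,0,0,85,0,0,-0.095,0,0,0,85,0,0,-0.095,0,0,0],
)

```text
clock: 7.85
position: [0.5837, -0.008, 0.0488]
ee_rot: [0.734, 0.68, 0.0, 0.0]
ft_force: [-0.0, 0.7, 0.1]
grip_width: 0.995
grasp_force: 0.0
```

Emit:
step_arm(
  commands=[50,0,0,0,0,0,0,50,0,0,0,0,0,0,50,0,0,0,0,0,0,50,0,0,0,0,0,0,50,0,0,0,0,0,0,50,0,0,0,0,0,0,50,0,0,0,0,0,0,50,0,0,0,0,0,0,50,0,0,0,0,0,0,50,0,0,0,0,0,0],
  squeeze=30,
)

```text
clock: 9.1
position: [0.5839, -0.0079, 0.0496]
ee_rot: [0.734, 0.68, 0.001, 0.0]
ft_force: [-2.0, -0.4, 7.0]
grip_width: 0.686
grasp_force: 31.6
```

Run:
```python
from h import *
o=get_obs();print(o["position"],o["ft_force"],o["torque"],o["grip_width"]*85.4,o["grasp_force"])
im=camera("scene")[:,:,::-1];cv2.imwrite("pics/b4s.png",im)
cv2.imwrite("pics/b4.png",cv2.convertScaleAbs(cv2.resize(im[160:230,320:390],None,fx=8,fy=8,interpolation=cv2.INTER_CUBIC),alpha=2,beta=20))
```

```text
[ 0.58391827 -0.00794696  0.04955997] [-2.00753139 -0.35462917  7.00888505] [ 0.00542005  0.62846554 -0.0815023 ] 58.58613559169767 31.641418933868408
```

View pics/b4.png

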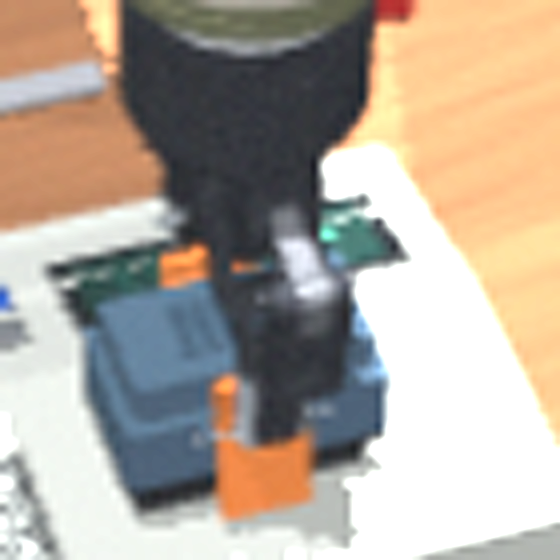

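The near finger sits on the orange tab, tip at about (354,215), with the opening at 58.6 mm, so the clips are at their stop. Lifting.

Emit:
step_arm(
  commands=[50,0,0,0.01,0,0,0,50,0,0,0.02,0,0,0,50,0,0,0.03,0,0,0,50,0,0,0.045,0,0,0,50,0,0,0.065,0,0,0,50,0,0,0.09,0,0,0,50,0,0,0.115,0,0,0,50,0,0,0.14,0,0,0,50,0,0,0.15,0,0,0,50,0,0,0.15,0,0,0],
)

```text
clock: 10.4
position: [0.5837, -0.008, 0.139]
ee_rot: [0.734, 0.68, 0.0, 0.0]
ft_force: [-0.3, -0.8, -1.5]
grip_width: 0.681
grasp_force: 33.0
```

Run:
```python
from h import *
o=get_obs();print(o["ft_force"],o["grip_width"]*85.4)
im=camera("scene")[:,:,::-1];cv2.imwrite("pics/b5s.png",im)
R=((0,120,100),(8,255,255))
for nm,rng in(("red",((0,150,110),(6,255,255))),("orange",((7,150,60),(20,255,255))),("blue",((95,60,75),(118,200,255)))):
    for r in mask(im,(315,150,385,235),*rng):print(nm,round(r[0],1),r[1].round(1),r[3].min(0),r[3].max(0))
to(.4923,.3063,.110)
```

```text
[-0.25296233 -0.7854915  -1.46051367] 58.166892551040235
red 36.5 [367.6 154.1] [361.625 149.625] [371.625 157.625]
orange 114.2 [353.3 195.7] [347.375 190.125] [359.875 201.375]
orange 24.6 [342.9 167.7] [339.375 165.625] [345.875 169.625]
orange 13.8 [348.2 185.3] [346.875 181.875] [348.875 189.125]
orange 3.9 [351.2 166.8] [349.625 166.375] [352.625 167.125]
blue 16.3 [318.2 196.9] [315.375 195.625] [320.375 198.375]
blue 6.3 [367.8 181.7] [366.125 180.125] [369.375 182.875]
to (0.4923, 0.3063, 0.11) -> [-0.1518  0.5237 -0.0473] turn 0
```

Emit:
step_arm(
  commands=[50,-0.152,0.524,0,0,0,0,50,-0.152,0.524,0,0,0,0,50,-0.152,0.524,0,0,0,0,50,-0.152,0.524,0,0,0,0,50,-0.152,0.524,0,0,0,0,50,-0.152,0.524,0,0,0,0,50,-0.152,0.524,-0.05,0,0,0,50,-0.152,0.524,-0.1,0,0,0,50,-0.152,0.524,-0.14,0,0,0,50,-0.152,0.524,-0.17,0,0,0],
)

```text
clock: 11.7
position: [0.4922, 0.3052, 0.0351]
ee_rot: [0.734, 0.679, -0.001, 0.0]
ft_force: [0.2, 0.2, -0.3]
grip_width: 0.685
grasp_force: 33.0
```

Emit:
step_arm(
  commands=[50,0,0,0,0,0,0,50,0,0,-0.005,0,0,0,50,0,0,-0.01,0,0,0,50,0,0,-0.015,0,0,0,50,0,0,-0.02,0,0,0,50,0,0,-0.025,0,0,0,50,0,0,-0.03,0,0,0,50,0,0,-0.035,0,0,0,50,0,0,-0.037,0,0,0,50,0,0,-0.037,0,0,0],
)

```text
clock: 12.95
position: [0.4923, 0.3064, 0.0143]
ee_rot: [0.734, 0.68, -0.0, 0.0]
ft_force: [0.3, -0.8, -1.8]
grip_width: 0.684
grasp_force: 33.0
```

Emit:
step_arm(
  commands=[50,0,0,-0.003,0,0,0,50,0,0,-0.006,0,0,0,50,0,0,-0.009,0,0,0,50,0,0,-0.011,0,0,0,50,0,0,-0.013,0,0,0,50,0,0,-0.015,0,0,0,50,0,0,-0.016,0,0,0,50,0,0,-0.017,0,0,0,50,0,0,-0.017,0,0,0,50,0,0,-0.017,0,0,0],
)

```text
clock: 14.2
position: [0.4927, 0.3069, 0.0068]
ee_rot: [0.734, 0.68, 0.001, -0.0]
ft_force: [-10.5, -5.5, 27.6]
grip_width: 0.683
grasp_force: 34.2
```

Emit:
step_arm(
  commands=[50,0,0,0.004,0,0,0,50,0,0,0.004,0,0,0,62,0,0,0.004,0,0,0,70,0,0,0.004,0,0,0,85,0,0,0.004,0,0,0,85,0,0,0.004,0,0,0,85,0,0,0.004,0,0,0,85,0,0,0.03,0,0,0,85,0,0,0.08,0,0,0,85,0,0,0.15,0,0,0],
)

```text
clock: 15.45
position: [0.492, 0.3061, 0.0955]
ee_rot: [0.734, 0.68, -0.0, 0.0]
ft_force: [0.4, 1.3, 0.5]
grip_width: 0.998
grasp_force: 0.0
```

Run:
```python
from h import *
o=get_obs();print(o["position"],o["ft_force"],o["grip_width"]*85.4)
s=camera("scene")[:,:,::-1];t=camera("top")[:,:,::-1];cv2.imwrite("pics/b6s.png",s);cv2.imwrite("pics/b6t.png",t)
for n,im,r1,r2,r3 in(("scene",s,(325,180,385,230),(395,130,475,200),(205,180,255,280)),("top",t,(270,180,325,225),(160,210,230,285),0)):
    for r in mask(im,r1,(0,150,110),(8,255,255)):print(n,"red",round(r[0],1),r[1].round(1))
    for r in mask(im,r2,(7,150,60),(20,255,255)):print(n,"tabs",round(r[0],1),r[1].round(1),r[3].min(0),r[3].max(0))
    for r in mask(im,r1,(0,0,0),(180,255,60))[:1]:print(n,"dark",round(r[0],1),r[1].round(1),r[2].round(1).tolist())
c=np.hstack([cv2.resize(s[175:235,310:390],(400,300),interpolation=cv2.INTER_CUBIC),cv2.resize(t[170:230,260:340],(400,300),interpolation=cv2.INTER_CUBIC)])
d=np.hstack([cv2.resize(s[130:205,390:490],(400,300)),cv2.resize(t[205:280,150:250],(400,300))])
cv2.imwrite("pics/b6.png",cv2.convertScaleAbs(np.vstack([c,d]),alpha=1.5,beta=20))
```

```text
[0.49197255 0.30606086 0.09553206] [0.43567389 1.27092645 0.5171569 ] 85.20783133575029
scene red 8.1 [342.2 200.4]
scene tabs 125.2 [440.9 168.7] [433.875 160.625] [447.875 176.375]
scene tabs 37.3 [433.6 149. ] [428.375 146.375] [438.125 151.625]
scene dark 896.0 [348.8 206.4] [[327.6, 195.5], [368.3, 185.6], [375.3, 214.7], [334.7, 224.6]]
top red 8.8 [304.1 203. ]
top tabs 944.4 [214.1 243.3] [167.125 209.625] [229.375 284.375]
top tabs 38.6 [188.5 236.3] [182.375 234.375] [194.125 237.875]
top tabs 37.0 [186.5 257.4] [179.875 255.625] [192.875 259.375]
top dark 340.0 [297.2 207.6] [[284.1, 199.6], [312.1, 199.6], [312.1, 214.6], [284.1, 214.6]]
```

View pics/b6.png

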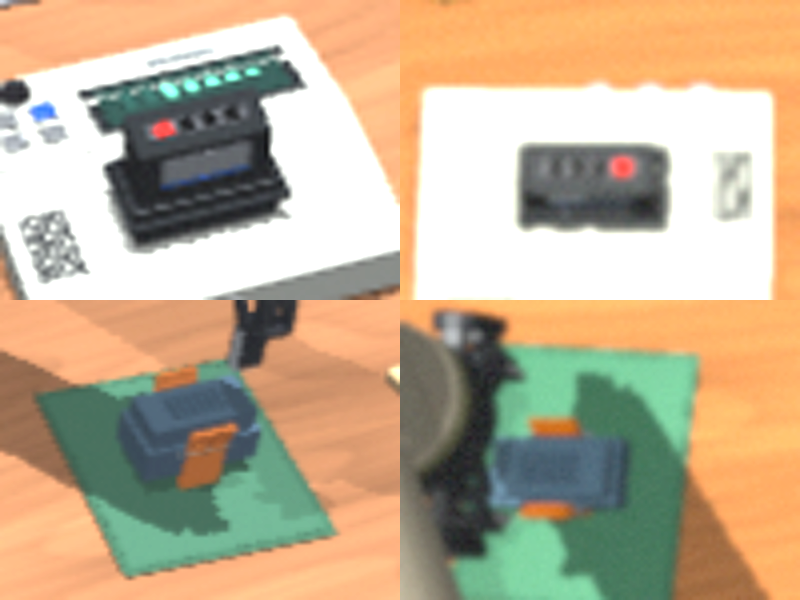

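Cover stands upright on the mat, tabs in the top view at about (188,236) and (187,257). The flat pack is in the bay with its red lamp at scene (342,200), top (304,203).

Emit:
step_arm(
  commands=[85,0,0,0.04,0,0,0,70,0.153,-0.524,0.05,0,0,0,60,0.153,-0.524,0.05,0,0,0,60,0.153,-0.524,0.05,0,0,0,60,0.153,-0.524,0.05,0,0,0,60,0.153,-0.524,0.05,0,0,0,60,0.153,-0.524,0.05,0,0,0,60,0.153,-0.524,0.03,0,0,0,60,0.153,-0.524,0.01,0,0,0,60,0.153,-0.524,0.01,0,0,0],
  squeeze=60,
)

```text
clock: 16.8
position: [0.5829, -0.0059, 0.0986]
ee_rot: [0.733, 0.681, -0.001, -0.001]
ft_force: [-0.2, -0.4, 0.9]
grip_width: 0.702
grasp_force: 0.0
```

Run:
```python
from h import *
print(get_obs()["position"]);to(.5838,-.0084,.047,-4.4)
print("pack centre top view",plane("top",(297.3,203.3),.102),"red lamp",tri((342.2,200.4),(304.1,203)))
```

```text
[ 0.58292028 -0.00593659  0.09858457]
to (0.5838, -0.0084, 0.047) -> [ 0.0015 -0.0041 -0.086 ] turn -0.0011
pack centre top view [ 0.58312284 -0.00790388  0.102     ] red lamp (array([ 0.58185107, -0.02551968,  0.10674515]), np.float64(0.0010207631539328615))
```

Emit:
step_arm(
  commands=[60,0,0,-0.02,0,0,0,60,0,0,-0.04,0,0,0,60,0,0,-0.06,0,0,0,60,0,0,-0.08,0,0,0,60,0,0,-0.091,0,0,0,60,0,0,-0.091,0,0,0,20,0,0,-0.091,0,0,0,20,0,0,-0.091,0,0,0,20,0,0,-0.091,0,0,0,20,0,0,-0.091,0,0,0],
)

```text
clock: 18.05
position: [0.5845, -0.008, 0.046]
ee_rot: [0.734, 0.68, 0.0, 0.0]
ft_force: [0.1, -0.5, 3.6]
grip_width: 0.342
grasp_force: 61.8
```

Emit:
step_arm(
  commands=[20,0,0,0,0,0,0,20,0,0,0,0,0,0,20,0,0,0,0,0,0,20,0,0,0.01,0,0,0,20,0,0,0.03,0,0,0,20,0,0,0.06,0,0,0,20,0,0,0.1,0,0,0,20,0,0,0.13,0,0,0,20,0,0,0.14,0,0,0,20,0,0,0.14,0,0,0],
)

```text
clock: 19.3
position: [0.5842, -0.0079, 0.1297]
ee_rot: [0.733, 0.68, 0.0, 0.0]
ft_force: [-0.1, -0.4, -2.0]
grip_width: 0.343
grasp_force: 61.2
```

Emit:
step_arm(
  commands=[20,0.006,-0.494,0,0,0,-0.5,20,0.006,-0.494,0,0,0,-0.5,20,0.006,-0.494,0,0,0,-0.5,20,0.006,-0.494,0,0,0,-0.5,20,0.006,-0.494,0,0,0,-0.5,20,0.006,-0.494,0,0,0,-0.5,20,0.006,-0.494,0,0,0,-0.5,20,0.006,-0.494,0,0,0,-0.5,20,0.006,-0.494,0,0,0,-0.5,20,0.006,-0.494,0,0,0,-0.5],
)

```text
clock: 20.55
position: [0.5874, -0.3041, 0.1285]
ee_rot: [0.999, -0.038, -0.001, -0.0]
ft_force: [0.1, 0.4, -2.6]
grip_width: 0.345
grasp_force: 61.2
```

Emit:
step_arm(
  commands=[20,0,0,-0.02,0,0,0,20,0,0,-0.04,0,0,0,20,0,0,-0.06,0,0,0,20,0,0,-0.08,0,0,0,20,0,0,-0.1,0,0,0,20,0,0,-0.115,0,0,0,20,0,0,-0.125,0,0,0,20,0,0,-0.13,0,0,0,20,0,0,-0.13,0,0,0,20,0,0,-0.13,0,0,0],
)

```text
clock: 21.8
position: [0.5879, -0.3046, 0.052]
ee_rot: [0.999, -0.038, 0.0, 0.0]
ft_force: [-0.4, -0.2, -1.8]
grip_width: 0.34
grasp_force: 61.2
```

Run:
```python
from h import *
o=get_obs();print(o["position"],yaw(o),o["ft_force"])
s=camera("scene")[:,:,::-1];t=camera("top")[:,:,::-1];cv2.imwrite("pics/b7s.png",s);cv2.imwrite("pics/b7t.png",t)
p=o["position"]
for n,im in(("scene",s),("top",t)):
    c=proj(n,p+[0,0,.055]);c=c.astype(int);print(n,"pred pack top",c)
    for r in mask(im,(c[0]-25,c[1]-25,c[0]+25,c[1]+25),(0,150,110),(8,255,255)):print(n,"red",round(r[0],1),r[1].round(1))
to(.588,-.3045,.010,-94.4)
```

```text
[ 0.58793937 -0.30455249  0.0520001 ] -94.36806525636268 [-0.36305956 -0.23959348 -1.84210494]
scene pred pack top [233 235]
scene red 3.4 [232.8 227.6]
top pred pack top [406 193]
to (0.588, -0.3045, 0.01) -> [ 0.0001 -0.0001 -0.0699] turn -0.0002
```

Emit:
step_arm(
  commands=[20,0,0,-0.008,0,0,0,20,0,0,-0.016,0,0,0,20,0,0,-0.022,0,0,0,20,0,0,-0.026,0,0,0,20,0,0,-0.03,0,0,0,20,0,0,-0.034,0,0,0,20,0,0,-0.037,0,0,0,20,0,0,-0.04,0,0,0,20,0,0,-0.042,0,0,0,20,0,0,-0.042,0,0,0],
)

```text
clock: 23.15
position: [0.5877, -0.3043, 0.0263]
ee_rot: [0.999, -0.038, -0.0, 0.0]
ft_force: [-0.2, -0.4, -2.6]
grip_width: 0.341
grasp_force: 61.2
```

Emit:
step_arm(
  commands=[20,0,0,-0.003,0,0,0,20,0,0,-0.006,0,0,0,20,0,0,-0.009,0,0,0,20,0,0,-0.012,0,0,0,20,0,0,-0.015,0,0,0,20,0,0,-0.018,0,0,0,20,0,0,-0.02,0,0,0,20,0,0,-0.022,0,0,0,20,0,0,-0.022,0,0,0,20,0,0,-0.022,0,0,0],
)

```text
clock: 24.4
position: [0.5877, -0.3048, 0.0132]
ee_rot: [0.999, -0.038, 0.0, 0.0]
ft_force: [0.4, -6.0, -1.3]
grip_width: 0.343
grasp_force: 61.3
```

Emit:
step_arm(
  commands=[20,0,-0.002,-0.001,0,0,0,20,0,-0.002,-0.002,0,0,0,20,0,-0.002,-0.003,0,0,0,20,0,-0.002,-0.004,0,0,0,20,0,-0.002,-0.005,0,0,0,20,0,-0.002,-0.006,0,0,0,20,0,-0.002,-0.007,0,0,0,20,0,-0.002,-0.008,0,0,0,20,0,-0.002,-0.008,0,0,0,20,0,-0.002,-0.008,0,0,0],
)

```text
clock: 25.65
position: [0.5879, -0.305, 0.0103]
ee_rot: [0.999, -0.038, 0.0, -0.001]
ft_force: [-8.4, 6.6, 19.9]
grip_width: 0.339
grasp_force: 64.0
```

Emit:
step_arm(
  commands=[20,0,0,0.002,0,0,0,45,0,0,0.002,0,0,0,55,0,0,0.002,0,0,0,55,0,0,0.002,0,0,0,55,0,0,0.04,0,0,0,55,0,0,0.11,0,0,0,55,0,0,0.11,0,0,0,55,-0.136,0.011,0.11,0,0,0,55,-0.136,0.011,0.11,0,0,0,55,-0.136,0.011,0.11,0,0,0],
)

```text
clock: 26.9
position: [0.5054, -0.299, 0.0751]
ee_rot: [0.999, -0.039, 0.0, -0.0]
ft_force: [1.3, 0.5, -0.2]
grip_width: 0.645
grasp_force: 0.0
```

Run:
```python
from h import *
o=get_obs();print(o["position"],yaw(o),o["ft_force"],o["grip_width"]*85.4)
s=camera("scene")[:,:,::-1];cv2.imwrite("pics/b8s.png",s)
for nm,r in(("red",((0,150,110),(8,255,255))),("green",((45,100,90),(75,255,255))),("amber",((15,100,90),(28,255,255)))):
    for q in mask(s,(215,185,260,280),*r):print(nm,round(q[0],1),q[1].round(1))
to(.506,-.2985,.011,-94.4)
```

```text
[ 0.50536172 -0.29904069  0.07513685] -94.451261598477 [ 1.31616951  0.46492008 -0.22775214] 55.106151795205015
red 9.6 [235.7 238.5]
green 11.8 [231.4 223.6]
green 11.4 [229.7 215.6]
amber 16.9 [226.1 199.7]
to (0.506, -0.2985, 0.011) -> [-0.0014  0.0005 -0.1069] turn -0.0002
```

Emit:
step_arm(
  commands=[55,0,0,-0.03,0,0,0,55,0,0,-0.06,0,0,0,55,0,0,-0.085,0,0,0,55,0,0,-0.1,0,0,0,55,0,0,-0.107,0,0,0,55,0,0,-0.107,0,0,0,20,0,0,-0.107,0,0,0,20,0,0,-0.107,0,0,0,20,0,0,-0.107,0,0,0,20,0,0,-0.107,0,0,0],
)

```text
clock: 28.2
position: [0.5066, -0.2993, 0.0109]
ee_rot: [0.999, -0.038, 0.001, 0.0]
ft_force: [-1.2, -0.4, 5.6]
grip_width: 0.34
grasp_force: 59.8
```

Emit:
step_arm(
  commands=[20,0,0,0,0,0,0,20,0,0,0,0,0,0,20,0,0,0.01,0,0,0,20,0,0,0.03,0,0,0,20,0,0,0.06,0,0,0,20,0,0,0.1,0,0,0,20,0,0,0.14,0,0,0,20,0,0,0.18,0,0,0,20,0,0,0.2,0,0,0,20,0,0,0.2,0,0,0],
)

```text
clock: 29.45
position: [0.5065, -0.2991, 0.131]
ee_rot: [0.999, -0.038, 0.001, 0.0]
ft_force: [-0.9, 0.7, -2.9]
grip_width: 0.339
grasp_force: 59.5
```

Run:
```python
from h import *
o=get_obs();print(o["position"],yaw(o),o["ft_force"],o["grip_width"]*85.4)
to(.5838,-.0081,.131,-4.4)
```

```text
[ 0.5065321  -0.29911021  0.13104912] -94.35675345620078 [-0.90654842  0.7035232  -2.9212086 ] 28.93048787249774
to (0.5838, -0.0081, 0.131) -> [ 1.288e-01  4.850e-01 -1.000e-04] turn 0.4998
```

Emit:
step_arm(
  commands=[20,0.129,0.485,0,0,0,0.5,20,0.129,0.485,0,0,0,0.5,20,0.129,0.485,0,0,0,0.5,20,0.129,0.485,0,0,0,0.5,20,0.129,0.485,0,0,0,0.5,20,0.129,0.485,0,0,0,0.5,20,0.129,0.485,0,0,0,0.5,20,0.129,0.485,0,0,0,0.5,20,0.129,0.485,0,0,0,0.5,20,0.129,0.485,0,0,0,0.5],
)

```text
clock: 30.7
position: [0.5829, -0.0081, 0.1293]
ee_rot: [0.734, 0.679, -0.001, -0.0]
ft_force: [-1.1, 0.3, -1.4]
grip_width: 0.337
grasp_force: 60.1
```

Emit:
step_arm(
  commands=[20,0,0,-0.02,0,0,0,20,0,0,-0.04,0,0,0,20,0,0,-0.06,0,0,0,20,0,0,-0.075,0,0,0,20,0,0,-0.085,0,0,0,20,0,0,-0.09,0,0,0,20,0,0,-0.09,0,0,0,20,0,0,-0.09,0,0,0,20,0,0,-0.09,0,0,0,20,0,0,-0.09,0,0,0],
)

```text
clock: 31.95
position: [0.5836, -0.008, 0.0764]
ee_rot: [0.734, 0.68, 0.0, 0.0]
ft_force: [0.8, -0.2, -1.4]
grip_width: 0.34
grasp_force: 60.1
```

Run:
```python
from h import *
o=get_obs();print(o["position"],yaw(o),o["ft_force"],o["grip_width"]*85.4)
s=camera("scene")[:,:,::-1];cv2.imwrite("pics/b9s.png",s)
for q in mask(s,(320,165,385,225),(45,100,90),(75,255,255)):print("green",round(q[0],1),q[1].round(1),q[3].min(0),q[3].max(0),plane("scene",q[1],o["position"][2]+.055))
to(.5838,-.0081,.047,-4.4)
```

```text
[ 0.58364863 -0.00796699  0.07638234] -4.363404648231096 [ 0.80706871 -0.20133497 -1.39909412] 29.012246242648505
green 12.5 [343.6 192.2] [340.625 190.875] [346.875 192.875] [ 0.5784842  -0.01941818  0.13138234]
to (0.5838, -0.0081, 0.047) -> [ 0.0003 -0.0002 -0.0489] turn -0.0002
```

Emit:
step_arm(
  commands=[20,0,0,-0.003,0,0,0,20,0,0,-0.006,0,0,0,20,0,0,-0.009,0,0,0,20,0,0,-0.011,0,0,0,20,0,0,-0.013,0,0,0,20,0,0,-0.015,0,0,0,20,0,0,-0.017,0,0,0,20,0,0,-0.019,0,0,0,20,0,0,-0.019,0,0,0,20,0,0,-0.019,0,0,0],
)

```text
clock: 33.25
position: [0.5836, -0.008, 0.0648]
ee_rot: [0.734, 0.68, 0.0, 0.0]
ft_force: [0.0, 0.5, -2.2]
grip_width: 0.336
grasp_force: 60.1
```

Inside the lip with no contact. Continuing down.

Emit:
step_arm(
  commands=[20,0,0,-0.004,0,0,0,20,0,0,-0.008,0,0,0,20,0,0,-0.011,0,0,0,20,0,0,-0.014,0,0,0,20,0,0,-0.017,0,0,0,20,0,0,-0.019,0,0,0,20,0,0,-0.021,0,0,0,20,0,0,-0.022,0,0,0,20,0,0,-0.022,0,0,0,20,0,0,-0.022,0,0,0],
)

```text
clock: 34.5
position: [0.5836, -0.008, 0.0517]
ee_rot: [0.734, 0.68, 0.0, 0.0]
ft_force: [-0.1, 0.5, -2.9]
grip_width: 0.338
grasp_force: 60.1
```

Emit:
step_arm(
  commands=[20,0,0,-0.002,0,0,0,20,0,0,-0.003,0,0,0,20,0,0,-0.005,0,0,0,20,0,0,-0.006,0,0,0,20,0,0,-0.007,0,0,0,20,0,0,-0.008,0,0,0,20,0,0,-0.009,0,0,0,20,0,0,-0.009,0,0,0,20,0,0,-0.009,0,0,0,20,0,0,-0.009,0,0,0],
)

```text
clock: 35.75
position: [0.5836, -0.008, 0.0463]
ee_rot: [0.734, 0.68, 0.0, 0.0]
ft_force: [-2.0, -0.6, 2.6]
grip_width: 0.342
grasp_force: 60.8
```

Emit:
step_arm(
  commands=[45,0,0,0,0,0,0,60,0,0,0,0,0,0,60,0,0,0.03,0,0,0,60,0,0,0.1,0,0,0,85,0,0,0.14,0,0,0,85,-0.152,0.524,0.14,0,0,0,85,-0.152,0.524,0.14,0,0,0,85,-0.152,0.524,0.14,0,0,0,85,-0.152,0.524,0.14,0,0,0,85,-0.152,0.524,0.14,0,0,0],
  squeeze=30,
)

```text
clock: 37.0
position: [0.4962, 0.2941, 0.1319]
ee_rot: [0.734, 0.68, 0.001, 0.0]
ft_force: [1.0, -0.2, -0.1]
grip_width: 0.998
grasp_force: 0.0
```

Run:
```python
from h import *
o=get_obs();print(o["position"],yaw(o),o["ft_force"],o["grip_width"]*85.4)
s=camera("scene")[:,:,::-1];t=camera("top")[:,:,::-1];cv2.imwrite("pics/c1s.png",s);cv2.imwrite("pics/c1t.png",t)
a=mask(s,(320,180,385,225),(45,100,90),(75,255,255));b=mask(t,(280,195,320,215),(45,100,90),(75,255,255))
for n,L in(("s",a),("t",b)):
    for q in L:print(n,round(q[0],1),q[1].round(1))
to(.4925,.3066,.008,-4.4)
```

```text
[0.49616869 0.29410026 0.13188842] -4.387020920272931 [ 1.01070074 -0.23227276 -0.09117746] 85.20099804191857
s 52.8 [349.3 198.8]
t 74.3 [297.  202.7]
to (0.4925, 0.3066, 0.008) -> [-0.001   0.0102 -0.2052] turn -0.0036
```

Emit:
step_arm(
  commands=[85,0,0,0,0,0,0,85,0,0,-0.02,0,0,0,85,0,0,-0.04,0,0,0,85,0,0,-0.06,0,0,0,85,0,0,-0.08,0,0,0,85,0,0,-0.08,0,0,0,85,0,0,-0.08,0,0,0,85,0,0,-0.08,0,0,0,85,0,0,-0.08,0,0,0,85,0,0,-0.08,0,0,0],
)

```text
clock: 38.35
position: [0.4966, 0.2922, 0.0824]
ee_rot: [0.734, 0.68, 0.0, 0.0]
ft_force: [-0.5, -0.9, 0.1]
grip_width: 0.994
grasp_force: 0.0
```

Emit:
step_arm(
  commands=[85,-0.007,0.024,0,0,0,0,85,-0.007,0.024,0,0,0,0,85,-0.007,0.024,-0.02,0,0,0,85,-0.007,0.024,-0.045,0,0,0,85,-0.007,0.024,-0.07,0,0,0,85,-0.007,0.024,-0.09,0,0,0,85,-0.007,0.024,-0.11,0,0,0,85,-0.007,0.024,-0.12,0,0,0,85,-0.007,0.024,-0.124,0,0,0,85,-0.007,0.024,-0.124,0,0,0],
)

```text
clock: 39.6
position: [0.4924, 0.3066, 0.008]
ee_rot: [0.734, 0.68, 0.0, 0.0]
ft_force: [0.1, -0.0, 0.2]
grip_width: 0.996
grasp_force: 0.0
```

Emit:
step_arm(
  commands=[50,0,0,0,0,0,0,50,0,0,0,0,0,0,50,0,0,0,0,0,0,50,0,0,0,0,0,0,50,0,0,0,0,0,0,50,0,0,0,0,0,0,50,0,0,0.02,0,0,0,50,0,0,0.06,0,0,0,50,0,0,0.12,0,0,0,50,0,0,0.2,0,0,0],
)

```text
clock: 40.85
position: [0.4913, 0.3059, 0.1285]
ee_rot: [0.734, 0.68, -0.001, -0.0]
ft_force: [-0.1, 1.1, -1.3]
grip_width: 0.68
grasp_force: 33.4
```

Emit:
step_arm(
  commands=[50,0.152,-0.524,0.02,0,0,0,50,0.152,-0.524,0.02,0,0,0,50,0.152,-0.524,0.02,0,0,0,50,0.152,-0.524,0.02,0,0,0,50,0.152,-0.524,0.02,0,0,0,50,0.152,-0.524,0.02,0,0,0,50,0.152,-0.524,0.02,0,0,0,50,0.152,-0.524,0.02,0,0,0,50,0.152,-0.524,0.02,0,0,0,50,0.152,-0.524,0.02,0,0,0],
)

```text
clock: 42.1
position: [0.5833, -0.0067, 0.1398]
ee_rot: [0.733, 0.68, 0.0, -0.0]
ft_force: [-1.1, 0.1, -1.5]
grip_width: 0.686
grasp_force: 33.4
```

Run:
```python
from h import *
o=get_obs();print(o["position"],o["ft_force"],o["grip_width"]*85.4)
to(.5839,-.0079,.0496,-4.4);to(.5839,-.0079,.062,-4.4)
```

```text
[ 0.58334211 -0.00669833  0.13976934] [-1.14240937  0.08647135 -1.53337379] 58.583598657891926
to (0.5839, -0.0079, 0.0496) -> [ 0.0009 -0.002  -0.1503] turn -0.0007
to (0.5839, -0.0079, 0.062) -> [ 0.0009 -0.002  -0.1296] turn -0.0007
```

Emit:
step_arm(
  commands=[50,0,0,-0.02,0,0,0,50,0,0,-0.04,0,0,0,50,0,0,-0.06,0,0,0,50,0,0,-0.08,0,0,0,50,0,0,-0.1,0,0,0,50,0,0,-0.115,0,0,0,50,0,0,-0.123,0,0,0,50,0,0,-0.123,0,0,0,50,0,0,-0.123,0,0,0,50,0,0,-0.123,0,0,0],
)

```text
clock: 43.35
position: [0.5838, -0.0078, 0.0664]
ee_rot: [0.734, 0.68, 0.0, 0.0]
ft_force: [-0.5, 0.2, -1.3]
grip_width: 0.686
grasp_force: 33.4
```

Run:
```python
from h import *
o=get_obs();print(o["position"],o["ft_force"],o["grip_width"]*85.4)
to(.5838,-.0080,.054,-4.4)
s0=cv2.imread("pics/b4s.png");s=camera("scene")[:,:,::-1];cv2.imwrite("pics/c2s.png",s)
cv2.imwrite("pics/c2.png",cv2.convertScaleAbs(np.hstack([cv2.resize(i[165:235,325:395],(400,400),interpolation=cv2.INTER_CUBIC) for i in(s0,s)]),alpha=2,beta=20))
```

```text
[ 0.58375806 -0.00783861  0.06640366] [-0.48244803  0.18106447 -1.31196609] 58.58497958973838
to (0.5838, -0.008, 0.054) -> [ 0.0001 -0.0003 -0.0207] turn -0.0002
```

Emit:
step_arm(
  commands=[50,0,0,-0.003,0,0,0,50,0,0,-0.006,0,0,0,50,0,0,-0.008,0,0,0,50,0,0,-0.01,0,0,0,50,0,0,-0.012,0,0,0,50,0,0,-0.014,0,0,0,50,0,0,-0.016,0,0,0,50,0,0,-0.018,0,0,0,50,0,0,-0.02,0,0,0,50,0,0,-0.02,0,0,0],
)

```text
clock: 44.65
position: [0.5837, -0.0078, 0.0542]
ee_rot: [0.734, 0.68, 0.0, 0.0]
ft_force: [-0.6, 1.7, 3.6]
grip_width: 0.688
grasp_force: 33.8
```

Emit:
step_arm(
  commands=[50,0,0,-0.002,0,0,0,50,0,0,-0.002,0,0,0,60,0,0,-0.002,0,0,0,65,0,0,-0.002,0,0,0,70,0,0,-0.002,0,0,0,85,0,0,-0.002,0,0,0,85,0,0,-0.002,0,0,0,85,0,0,-0.002,0,0,0,85,0,0,0.05,0,0,0,85,0,0,0.1,0,0,0],
)

```text
clock: 45.9
position: [0.5832, -0.008, 0.1147]
ee_rot: [0.734, 0.68, -0.0, -0.0]
ft_force: [0.5, 0.1, 0.3]
grip_width: 0.99
grasp_force: 0.0
```

Run:
```python
from h import *
o=get_obs();print(o["position"],o["ft_force"],o["grip_width"]*85.4)
s=camera("scene")[:,:,::-1];cv2.imwrite("pics/c3s.png",s)
for nm,im in(("home",cv2.imread("pics/b1_scene.png")),("now",s)):
    for r in mask(im,(325,180,375,225),(5,150,60),(20,255,255))[:2]:print(nm,round(r[0],1),r[1].round(1),r[3].min(0),r[3].max(0))
```

```text
[ 0.58324346 -0.00798455  0.11465433] [0.45540604 0.06091831 0.34013116] 84.58770937204451
home 152.3 [352.3 213.8] [346.625 205.875] [359.125 221.625]
home 49.8 [344.9 191.2] [339.375 188.125] [350.875 193.625]
now 173.4 [352.2 213.6] [346.375 204.375] [358.125 222.375]
now 48.0 [345.1 191.1] [339.125 188.875] [351.625 193.625]
```

Emit:
step_arm(
  commands=[0,0,0,0,0,0,0,0,0,0,0,0,0,0,0,0,0,0,0,0,0,0,0,0,0,0,0,0,0,0,0,0,0,0,0,0,0,0,-0.01,0,0,0,0,0,0,-0.03,0,0,0,0,0,0,-0.045,0,0,0,0,0,0,-0.045,0,0,0,0,0,0,-0.045,0,0,0],
)

```text
clock: 47.2
position: [0.5836, -0.0079, 0.0871]
ee_rot: [0.734, 0.68, 0.0, 0.0]
ft_force: [-0.3, 0.1, 0.2]
grip_width: 0.003
grasp_force: 0.0
```

Emit:
step_arm(
  commands=[0,0,0,-0.002,0,0,0,0,0,0,-0.004,0,0,0,0,0,0,-0.006,0,0,0,0,0,0,-0.008,0,0,0,0,0,0,-0.01,0,0,0,0,0,0,-0.01,0,0,0,0,0,0,-0.01,0,0,0,0,0,0,-0.01,0,0,0,0,0,0,-0.01,0,0,0,0,0,0,-0.01,0,0,0],
)

```text
clock: 48.45
position: [0.5835, -0.0079, 0.081]
ee_rot: [0.734, 0.68, 0.0, 0.0]
ft_force: [0.2, -0.2, -0.4]
grip_width: 0.0
grasp_force: 0.0
```

Emit:
step_arm(
  commands=[0,0,0,-0.001,0,0,0,0,0,0,-0.002,0,0,0,0,0,0,-0.003,0,0,0,0,0,0,-0.004,0,0,0,0,0,0,-0.005,0,0,0,0,0,0,-0.006,0,0,0,0,0,0,-0.006,0,0,0,0,0,0,-0.006,0,0,0,0,0,0,-0.006,0,0,0,0,0,0,-0.006,0,0,0],
)

```text
clock: 49.7
position: [0.5835, -0.0079, 0.0774]
ee_rot: [0.734, 0.68, 0.0, 0.0]
ft_force: [-0.2, -0.5, -0.5]
grip_width: 0.002
grasp_force: 0.0
```

Emit:
step_arm(
  commands=[0,0,0,-0.001,0,0,0,0,0,0,-0.002,0,0,0,0,0,0,-0.003,0,0,0,0,0,0,-0.004,0,0,0,0,0,0,-0.005,0,0,0,0,0,0,-0.006,0,0,0,0,0,0,-0.007,0,0,0,0,0,0,-0.008,0,0,0,0,0,0,-0.008,0,0,0,0,0,0,-0.008,0,0,0],
)

```text
clock: 50.95
position: [0.5843, -0.0079, 0.0751]
ee_rot: [0.734, 0.68, 0.001, 0.0]
ft_force: [-8.1, -0.1, 25.2]
grip_width: 0.001
grasp_force: 12.6
```

Emit:
step_arm(
  commands=[0,0,0,0,0,0,0,0,0,0,0,0,0,0,0,0,0,0.01,0,0,0,0,0,0,0.05,0,0,0,0,0,0,0.1,0,0,0,0,0,0,0.15,0,0,0,0,0,0,0.15,0,0,0,0,0,0,0.15,0,0,0,0,0,0,0.15,0,0,0,0,0,0,0.15,0,0,0],
)

```text
clock: 52.2
position: [0.5831, -0.0079, 0.1619]
ee_rot: [0.734, 0.68, -0.001, -0.0]
ft_force: [0.7, -0.5, 0.4]
grip_width: 0.001
grasp_force: 0.0
```

Run:
```python
from h import *
s=camera("scene")[:,:,::-1];cv2.imwrite("pics/c4s.png",s)
I=[cv2.imread("pics/scene0.png"),cv2.imread("pics/c3s.png"),s]
for nm,im in zip(("home","laid","now"),I):
    for r in mask(im,(325,180,375,225),(5,150,60),(20,255,255),8)[:2]:print(nm,round(r[0],1),r[1].round(2),r[3].min(0).round(1),r[3].max(0).round(1))
    for r in mask(im,(325,180,375,225),(95,60,75),(118,220,255),8)[:1]:print(nm,"blue",round(r[0],1),r[1].round(2),r[2].round(1).tolist())
cv2.imwrite("pics/c4.png",cv2.convertScaleAbs(np.hstack([cv2.resize(i[183:228,328:373],(266,400),interpolation=cv2.INTER_CUBIC) if 0 else cv2.resize(i[180:230,327:377],(266,266),interpolation=cv2.INTER_CUBIC) for i in I]),alpha=1.8,beta=15))
```

```text
home 155.3 [352.29 213.8 ] [345.9 205.6] [358.9 221.9]
home 49.5 [345.12 191.  ] [339.3 188.1] [351.1 193.9]
home blue 415.8 [347.43 200.38] [[328.9, 197.3], [363.2, 189.4], [367.6, 208.9], [333.3, 216.7]]
laid 98.8 [352.1 217.2] [345.8 211.6] [358.1 222.6]
laid 67.9 [352.41 208.62] [346.7 204.4] [358.8 212.3]
laid blue 28.7 [363.7  199.72] [[360.1, 193.4], [364.7, 192.4], [367.8, 206.6], [363.2, 207.6]]
now 154.6 [352.15 213.91] [346.3 205.7] [358.6 221.9]
now 52.3 [344.6  191.28] [338.9 188.2] [350.6 194.2]
now blue 53.2 [362.29 197.89] [[356.8, 191.2], [361.9, 189.4], [367.8, 206.7], [362.6, 208.4]]
```

View pics/c4.png

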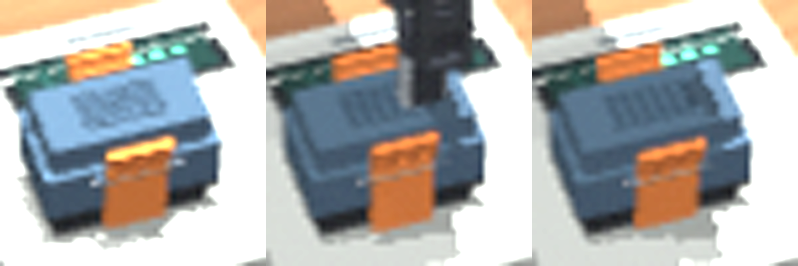

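The picture shows the cover matching the start picture: near clip 205.7–221.9 against 205.6–221.9, far tab 188.2 against 188.1, so it looks home. I'll press once more, slightly towards the far (-x) clip, to confirm.

Emit:
step_arm(
  commands=[0,-0.011,0,-0.05,0,0,0,0,-0.011,0,-0.1,0,0,0,0,-0.011,0,-0.13,0,0,0,0,-0.011,0,-0.14,0,0,0,0,-0.011,0,-0.144,0,0,0,0,-0.011,0,-0.146,0,0,0,0,-0.011,0,-0.148,0,0,0,0,-0.011,0,-0.15,0,0,0,0,-0.011,0,-0.15,0,0,0,0,-0.011,0,-0.15,0,0,0],
)

```text
clock: 53.5
position: [0.5777, -0.0079, 0.0751]
ee_rot: [0.734, 0.68, 0.001, 0.0]
ft_force: [-8.5, 0.1, 20.7]
grip_width: 0.004
grasp_force: 10.6
```

Emit:
step_arm(
  commands=[0,0,0,0.01,0,0,0,0,0,0,0.015,0,0,0,0,0.021,0,0.015,0,0,0,0,0.021,0,0.015,0,0,0,0,0.021,0,0.008,0,0,0,0,0.021,0,0.004,0,0,0,0,0.021,0,0.002,0,0,0,0,0.021,0,0,0,0,0,0,0.021,0,0,0,0,0,0,0.021,0,0,0,0,0],
)

```text
clock: 54.75
position: [0.59, -0.008, 0.0752]
ee_rot: [0.734, 0.68, 0.001, -0.0]
ft_force: [-10.6, 0.0, 27.7]
grip_width: 0.002
grasp_force: 13.8
```

Same height on both sides, and firm, so both clips are home. Retreating and checking that nothing has changed.

Emit:
step_arm(
  commands=[0,0,0,0.02,0,0,0,0,0,0,0.07,0,0,0,0,0,0,0.15,0,0,0,0,0,0,0.22,0,0,0,0,-0.1,0.3,0.22,0,0,0,0,-0.1,0.3,0.22,0,0,0,0,-0.1,0.3,0.22,0,0,0,0,-0.1,0.3,0.22,0,0,0,0,-0.1,0.3,0.22,0,0,0,0,-0.1,0.3,0.22,0,0,0],
)

```text
clock: 56.0
position: [0.53, 0.1704, 0.2047]
ee_rot: [0.734, 0.679, -0.0, 0.0]
ft_force: [-0.6, -1.0, -0.5]
grip_width: -0.001
grasp_force: 0.0
```

Run:
```python
from h import *
o=get_obs();print(o["position"],o["ft_force"],o["clock"])
s=camera("scene")[:,:,::-1];t=camera("top")[:,:,::-1];cv2.imwrite("pics/c5s.png",s);cv2.imwrite("pics/c5t.png",t)
for nm,ims in(("home",("scene0","top0")),("now",("c5s","c5t"))):
    a,b=[cv2.imread(f"pics/{i}.png") for i in ims]
    for r in mask(a,(325,180,375,225),(5,150,60),(20,255,255),8)[:2]:print(nm,"s",round(r[0],1),r[1].round(2),r[3].min(0).round(1),r[3].max(0).round(1))
    for r in mask(b,(275,188,322,222),(5,170,90),(18,255,255),8)[:3]:print(nm,"t",round(r[0],1),r[1].round(2),r[3].min(0).round(1),r[3].max(0).round(1))
for c,rg in(("red",((0,150,110),(8,255,255))),("amber",((15,100,90),(28,255,255)))):
    for n,im,roi in(("s",s,(215,185,260,280)),("t",t,(385,180,420,285))):
        for q in mask(im,roi,*rg)[:2]:print(c,n,round(q[0],1),q[1].round(1))
```

```text
[0.53000231 0.17036461 0.20465663] [-0.60477969 -1.01114576 -0.53813432] 56.0
home s 155.3 [352.29 213.8 ] [345.9 205.6] [358.9 221.9]
home s 49.5 [345.12 191.  ] [339.3 188.1] [351.1 193.9]
home t 33.7 [297.16 214.53] [291.9 212.6] [302.6 216.4]
home t 25.7 [297.61 193.25] [293.1 191.8] [302.2 194.8]
now s 154.6 [352.13 213.88] [346.1 205.7] [358.7 221.8]
now s 49.7 [344.78 191.11] [339.2 187.9] [350.7 193.9]
now t 35.6 [297.58 214.49] [291.9 212.7] [302.9 216.3]
now t 25.1 [297.82 193.23] [293.2 191.8] [302.3 194.7]
red s 9.6 [235.7 238.5]
red t 11.0 [403.4 203.3]
amber s 23.8 [226.1 199.6]
amber s 8.1 [233.1 228.4]
amber t 38.1 [406.1 251.1]
amber t 7.1 [401.  235.1]
```

Both tabs match the latched start state in both views, the flat pack is in the well, and the charging pack hasn't moved. Handing in.

```bash
python3 -c "
from workcell import *
print(hand_in())"
```

```text
the job is handed in; nothing more can be done
None
```

I handed the job in at about 56 s: the charged pack is in the readout with its cover pressed home, the flat pack is in the charger's empty well, and the pack still charging did not move; the clips look snapped (tabs match the starting pictures, cover firm on both sides), but I did not test them by pulling.

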